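Press three spring feet and push down the softest one's tag

ROBOT

A 6-joint arm with a two-finger parallel gripper is mounted at the origin on the work surface. World frame = base frame: x ahead of the robot, y to its left, z up, the work surface at z = 0. Lengths are in mm, angles in degrees, forces in N, time in s.
With the tool pointing down it reaches from about 275 to 725 mm from the base axis. Payload 5.6 kg.
Tool frame: the origin (TCP) lies at the very end of the fingers, on their centre line; the grasp point (between the pads) lies 19 mm behind it; z points along the fingers, x is the direction in which the jaws open and shut, and the axes are right-handed (so a half turn about z gives the same grasp; the last joint's range is limited). The gripper opens to 85 mm and grips with 20 to 120 N. Pads are 22 mm wide; open, the fingers measure 114 mm over their backs; the gripper's body (76 mm by 85 mm) begins 54 mm behind the grasp point. The pads swing forward as they close: fully open they stand 13 mm farther back than shut.
Start: joints at [-52.277, 14.616, 6.199, 0, -81.583, -16.306], TCP at [200.854, -512.006, 231.283] pointing down, gripper open.
Joint ranges: [-168.99, 168.99], [-69.2, 112.95], [-62.41, 85.93], [-164.36, 98.24], [-168.68, -3.75], [-174.98, 174.98]. Speed limits (degrees/s): [147.25, 147.25, 180, 180, 180, 180].

INTERFACE

Orientations are given as [roll, pitch, yaw] about the fixed x, y, z axes, in that order (R = Rz(yaw) Ry(pitch) Rx(roll)).
In Python, from rig import robot gives the robot as it stands.
- The arm moves only by the shell command python3 -m inch 'ROWS'. ROWS is JSON, a list of rows, each a list of 3 entries, a list of its own where there are three numbers: the opening, from 0 (shut) to 1 (fully open), then the shift along the tool's x, y, z in cm, then the turn about the tool's z in degrees. A call has 1 to 12 rows; each row is the pose to reach, as a shift and turn from the pose commanded when the call began, along the tool's axes at that moment; what a row does not reach only later rows make up. A row lasts 1/10 s, in which the tool goes at most 50 mm and 8.59 degrees, less where a joint would pass 70% of its speed; a pose out of reach is approached as far as the arm can. A call with a gripper value outside its range is refused whole. The fingers move at their own pace and stop on an object; the grip force is fixed at half the most. Time passes only in rows, so rows that repeat a pose let the fingers close. It gives the time, the measured TCP pose, the force and the opening at its end, in the units of the state.
- robot.observe(): the state, without advancing time (a new reading comes with each control period).
- robot.capture(name): name is "side" or "top" or "wrist"; returns a dict with "color" (384x512x3 uint8, red, green, blue), "z_map" (384x512 float32, mm along the optical axis (not along the pixel's ray), 0 where there is no reading), "intrinsics" (3x3 intrinsics, pixels), "world_from_camera" (4x4, takes a point from camera to world coordinates). Camera axes: x right, y down, z forward; pixel columns grow to the right and rows downward; lengths in mm; the calibration is good to about 2 mm. A picture is of the moment at which its call begins.
- robot.finish_job(): hands the job in, once; it reports no verdict.
The state is a dict: "time": time; "joints": joint angles; "joint_velocities": joint speeds; "tau": joint torques, N m; "tcp_pos": TCP position; "tool_rot": TCP orientation; "contact_force": force on the tool from outside, world axes, zero at the start; "torque": the same for the moment, N m; "finger_gap": finger opening in mm.
Only numpy, scipy, OpenCV 4.12 (cv2) and the standard library are available. Lean on these libraries where they do the work, as an engineer would, in place of code of your own. Each camera call takes 0.05 s, during which the arm holds its last target. There are 200 camera calls.

TASK

Three identical-looking spring feet for damping a record player stand in a row in the black tray. With a fingertip press each foot's round pad about a centimetre down and let it spring back, going from the robot's left to its right, to find the softest; then push that foot's white tag, which stands on the robot's side of its pad, fully down to its stop. Leave the other two tags up, pinch and lift nothing, and do not disturb the other things on the sideboard.

Things in the scene. Friction and masses are not known exactly. Their poses are not given: they have to be found in the camera images.
- pad_left (a point): Centre of the top face of the left pad at rest (left = +y side as the robot at the origin looks along +x; the row is turned with the tray by up to 17 degrees). The pad is an aluminium cap 52 mm across with a 46 mm black rubber face, 70 mm above the sideboard; it goes straight down on its coil spring by up to 18 mm and springs back. The point is fixed to the tray and does not go down with the pad.
- tag_left (a point): Centre of the top of the left foot's tag when fully up, 56 mm above the sideboard, 75 mm from its pad's centre on the robot's side. White plastic tab with a flat 26 x 24 mm head. Goes straight down 16 mm to its stop and stays where left (friction about 2.5 N); at the start it may already be up to 3 mm down. The point is fixed to the tray and does not go down with the tag.
- pad_middle (a point): Centre of the top face of the middle pad at rest (left = +y side as the robot at the origin looks along +x; the row is turned with the tray by up to 17 degrees). The pad is an aluminium cap 52 mm across with a 46 mm black rubber face, 70 mm above the sideboard; it goes straight down on its coil spring by up to 18 mm and springs back. The point is fixed to the tray and does not go down with the pad.
- tag_middle (a point): Centre of the top of the middle foot's tag when fully up, 56 mm above the sideboard, 75 mm from its pad's centre on the robot's side. White plastic tab with a flat 26 x 24 mm head. Goes straight down 16 mm to its stop and stays where left (friction about 2.5 N); at the start it may already be up to 3 mm down. The point is fixed to the tray and does not go down with the tag.
- pad_right (a point): Centre of the top face of the right pad at rest (left = +y side as the robot at the origin looks along +x; the row is turned with the tray by up to 17 degrees). The pad is an aluminium cap 52 mm across with a 46 mm black rubber face, 70 mm above the sideboard; it goes straight down on its coil spring by up to 18 mm and springs back. The point is fixed to the tray and does not go down with the pad.
- tag_right (a point): Centre of the top of the right foot's tag when fully up, 56 mm above the sideboard, 75 mm from its pad's centre on the robot's side. White plastic tab with a flat 26 x 24 mm head. Goes straight down 16 mm to its stop and stays where left (friction about 2.5 N); at the start it may already be up to 3 mm down. The point is fixed to the tray and does not go down with the tag.
- pad_p (a joint): How far pad p is pressed down, m: 0 at rest, 0.018 at the stop, negative if pulled up. The three feet p, q, r look identical and change places: which one stands left, middle or right is not known beforehand. The three springs differ clearly in stiffness: pressed 10 mm, the softest pushes back with about 2.5 N, the next with nearly twice that, the firmest with nearly four times (about 9 N).
- tag_p (a joint): How far down the tag of the foot with pad p is, m: 0 up, 0.016 fully down at its stop, negative if pulled up; starts at 0 to 0.003.
- pad_q (a joint): How far pad q is pressed down, m: 0 at rest, 0.018 at the stop, negative if pulled up. The three feet p, q, r look identical and change places: which one stands left, middle or right is not known beforehand. The three springs differ clearly in stiffness: pressed 10 mm, the softest pushes back with about 2.5 N, the next with nearly twice that, the firmest with nearly four times (about 9 N).
- tag_q (a joint): How far down the tag of the foot with pad q is, m: 0 up, 0.016 fully down at its stop, negative if pulled up; starts at 0 to 0.003.
- pad_r (a joint): How far pad r is pressed down, m: 0 at rest, 0.018 at the stop, negative if pulled up. The three feet p, q, r look identical and change places: which one stands left, middle or right is not known beforehand. The three springs differ clearly in stiffness: pressed 10 mm, the softest pushes back with about 2.5 N, the next with nearly twice that, the firmest with nearly four times (about 9 N).
- tag_r (a joint): How far down the tag of the foot with pad r is, m: 0 up, 0.016 fully down at its stop, negative if pulled up; starts at 0 to 0.003.
- tray: Fixed black plastic tray 170 x 410 x 8 mm (14 mm high lips along its long edges) carrying the three feet 125 mm apart along its own y; origin under its centre, own +x points away from the robot: pads at own x = +30 mm, tags at own x = -45 mm.
- cartridge_a_mid (a point): Centre of a loose grey plastic game cartridge lying flat, 75 x 110 x 18 mm, between tray and robot; leave it alone.
- cartridge_b_mid (a point): Centre of a loose grey plastic game cartridge lying flat, 75 x 110 x 18 mm, beyond the tray; leave it alone.
- tealight_holder_mid (a point): Centre of a loose stainless steel tealight holder, 62 mm across, 28 mm high, between tray and robot; leave it alone.
- vase_mid (a point): Centre (half-way up) of a loose white ceramic vase, 86 mm across, 150 mm tall, standing left of the tray; leave it alone.
- controller_mid (a point): Centre of a loose pink game controller, about 110 x 150 x 35 mm, on a round cork mat 200 mm across and 6 mm thick, to the right; leave it alone.

How it is judged:
By the outcome, as a careful person would: the job done as asked, in the order asked, and still so for the second after the job is handed in, with the robot touching nothing.
It also fails if it takes over 53 s, if anything falls off the work surface, if the arm or the gripper's body presses on something with over 40 N, if the wrist force passes 120 N, or if a joint passes its speed limit or range.

## Working session

There is one attempt and no reset: what is moved stays moved. The work goes in short steps, Python scripts to look and compute and a shell command to move; the robot and the scene stay as the last step left them, time stands still between calls to the robot, and variables do not carry over. Pictures are saved under pics/ and viewed, on a budget of 10 in all, crops included, one or two more only if the job needs it, and the job is handed in when it is done.

```bash
mkdir -p pics; ls; python3 - <<'E'
from rig import robot
import cv2,numpy as np
for n in ("top","side"):
    c=robot.capture(n); cv2.imwrite(f"pics/{n}0.png",c["color"][:,:,::-1]); np.savez(f"{n}0.npz",**c)
    print(n,c["intrinsics"].tolist(),np.round(c["world_from_camera"],3).tolist())
print(robot.observe())
E
```

```text
pics
top [[440.790282748126, 0.0, 257.20877486424007], [0.0, 440.790282748126, 187.85976249280384], [0.0, 0.0, 1.0]] [[-0.022, -0.998, 0.055, 507.735], [-1.0, 0.021, -0.016, -66.389], [0.015, -0.056, -0.998, 1347.104], [0.0, 0.0, 0.0, 1.0]]
side [[419.7691920142442, 0.0, 249.38800934332548], [0.0, 419.7691920142442, 185.4989370486216], [0.0, 0.0, 1.0]] [[-0.957, -0.159, 0.243, 300.352], [-0.29, 0.57, -0.769, 774.44], [-0.016, -0.806, -0.592, 736.203], [0.0, 0.0, 0.0, 1.0]]
{'time': 0.1, 'joints': array([-5.22756721e+01,  1.46495648e+01,  6.13909433e+00, -2.29313683e-02,
       -8.15827143e+01, -1.63058431e+01]), 'joint_velocities': array([ 0.06125455, -0.07856129,  0.03890519,  0.11923591, -0.02782449,
        0.00365697]), 'tau': array([-3.65770211e-03, -3.87605739e+01,  2.38469213e+01,  5.37791088e+00,
       -3.86492349e-03, -9.28498537e-06]), 'tcp_pos': array([ 200.73224126, -511.59915547,  230.49737581]), 'tool_rot': array([-1.79995603e+02, -9.58046370e-02,  1.11415106e+02]), 'contact_force': array([ 0.1019135 , -0.20457178, -0.67131268]), 'torque': array([-0.02458142, -0.02241997, -0.02509772]), 'finger_gap': 85.47983844826807}
```

View pics/top0.png

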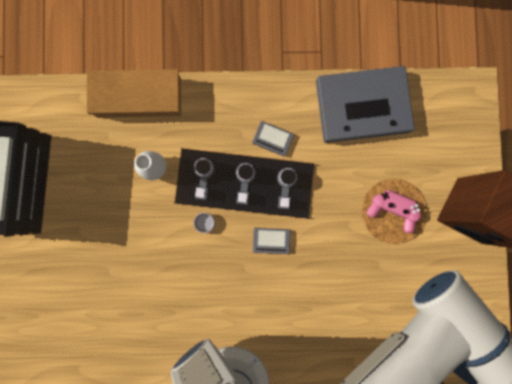

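View pics/side0.png

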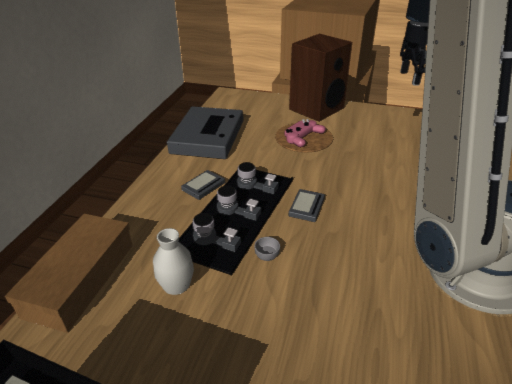

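The top view shows the pads near (203,168), (245,173) and (287,178), and the tags near (201,192), (243,198) and (285,203). The vase is at (150,165), the tealight at (205,223) and a cartridge at (272,240). The side view agrees. Next I measure them.

```bash
cat > h.py <<'E'
import numpy as np,cv2
def cloud(c):
    K=c["intrinsics"];T=c["world_from_camera"];z=c["z_map"].astype(float)
    v,u=np.mgrid[:z.shape[0],:z.shape[1]]
    P=np.stack([(u-K[0,2])/K[0,0]*z,(v-K[1,2])/K[1,1]*z,z],-1)
    W=P@T[:3,:3].T+T[:3,3]; W[z<=0]=np.nan; return W
def ray(c,u,v,h):
    K=c["intrinsics"];T=c["world_from_camera"]
    d=T[:3,:3]@np.array([(u-K[0,2])/K[0,0],(v-K[1,2])/K[1,1],1]); o=T[:3,3]
    return o+d*(h-o[2])/d[2]
E
python3 - <<'E'
from h import *
for n in("top","side"):
    c=np.load(n+"0.npz");W=cloud(c);col=c["color"].astype(int)
    roi=(W[...,0]>380)&(W[...,0]<680)&(W[...,1]>-260)&(W[...,1]<160)
    for nm,m,h in (("pad",(W[...,2]>62)&(W[...,2]<82),70),("tag",(W[...,2]>46)&(W[...,2]<62)&(col.min(2)>170),56)):
        k,l,s,ce=cv2.connectedComponentsWithStats((m&roi).astype(np.uint8))
        for i in range(1,k):
            if s[i,4]>15:
                b=s[i]; q=W[l==i]
                print(n,nm,b[4],b[:4],ce[i].round(1),"centroid",q.mean(0).round(1),"ext",np.ptp(q,0).round(),"ray",ray(c,*ce[i],h).round(1))
E
```

```text
top pad 236 [195 158  17  18] [202.9 166.3] centroid [644.7  69.7  69.7] ext [50. 47. 15.] ray [644.7  69.6  70. ]
top pad 236 [237 163  18  17] [245.6 171.1] centroid [628.1 -54.2  69.6] ext [47. 50. 16.] ray [628.  -54.2  70. ]
top pad 236 [280 168  17  17] [288.1 176. ] centroid [ 611.3 -177.5   69.3] ext [47. 47. 15.] ray [ 611.2 -177.5   70. ]
top tag 60 [196 188   8   9] [199.8 192.2] centroid [570.2  81.5  55.3] ext [24. 21. 10.] ray [570.2  81.4  56. ]
top tag 58 [239 193   8   9] [242.2 197. ] centroid [553.7 -42.4  53.7] ext [24. 21. 11.] ray [553.7 -42.4  56. ]
top tag 63 [281 198   8   9] [284.4 201.8] centroid [ 536.8 -166.    54.7] ext [24. 21. 12.] ray [ 536.7 -165.9   56. ]
side pad 165 [238 162  18  12] [246.3 167.5] centroid [ 607.9 -173.4   68.8] ext [50. 50. 11.] ray [ 607.3 -171.6   70. ]
side pad 204 [217 185  19  15] [226.2 191.8] centroid [624.8 -49.   69. ] ext [49. 51. 13.] ray [624.3 -47.6  70. ]
side pad 253 [193 213  21  15] [202.7 220.2] centroid [641.8  73.5  68.9] ext [48. 47. 11.] ray [641.2  74.9  70. ]
```

Both views agree within about 4 mm, with 125 mm spacing, a 75 mm pad-to-tag distance and a tray turn of about -7.7°. I'm shutting the gripper and heading above the left pad.

```bash
cat >> h.py <<'E'
from scipy.spatial.transform import Rotation as Rn
def shift(s,target):
    R=Rn.from_euler("xyz",s["tool_rot"],degrees=True).as_matrix()
    return (R.T@(np.array(target)-s["tcp_pos"])/10).round(2)
E
python3 -m inch '[[0,[38.2,62.5,3],29],[0,[38.2,62.5,3],29],[0,[38.2,62.5,3],29],[0,[38.2,62.5,3],29],[0,[38.2,62.5,3],29],[0,[38.2,62.5,3],29],[0,[38.2,62.5,3],29],[0,[38.2,62.5,3],29],[0,[38.2,62.5,3],29],[0,[38.2,62.5,3],29],[0,[38.2,62.5,3],29],[0,[38.2,62.5,3],29]]'
python3 - <<'E'
from rig import robot
from h import *
s=robot.observe();print(s["tcp_pos"],s["tool_rot"],s["finger_gap"],s["contact_force"],shift(s,[643.5,71.5,120]))
E
```

```text
time: 1.3
tcp_pos: [553.0, -46.3, 207.1]
tool_rot: [-180.0, 0.0, 82.4]
contact_force: [1.0, -0.9, 0.2]
finger_gap: -0.1
[553.04477237 -46.34217687 207.12477905] [-1.79967216e+02  2.78442421e-03  8.24392249e+01] -0.09318900861030259 [ 1.02345952 -0.8542951   0.20305719] [12.87  7.42  8.71]
```

```bash
python3 -m inch '[[0,[12.9,7.4,5],0],[0,[12.9,7.4,5],0],[0,[12.9,7.4,5],0],[0,[12.9,7.4,5],0],[0,[12.9,7.4,5],0],[0,[12.9,7.4,5],0],[0,[12.9,7.4,5],0]]'
python3 - <<'E'
from rig import robot
from h import *
c=robot.capture("wrist");cv2.imwrite("pics/w1.png",c["color"][:,:,::-1])
W=cloud(c);np.savez("w1.npz",**c)
m=(abs(W[...,2]-70)<6)&(W[...,0]>560)
k,l,st,ce=cv2.connectedComponentsWithStats(m.astype(np.uint8))
for i in range(1,k):
    if st[i,4]>200: q=W[l==i];print(st[i],q.mean(0).round(1),((q.max(0)+q.min(0))/2).round(1),np.ptp(q,0).round(1))
s=robot.observe();print(s["tcp_pos"],s["contact_force"],shift(s,[643.5,71.5,75]))
E
```

```text
time: 2.0
tcp_pos: [642.6, 68.6, 158.7]
tool_rot: [179.9, -0.0, 82.4]
contact_force: [0.4, -1.0, -0.2]
finger_gap: -0.0
[388 130  76  93 856] [634.4 193.1  70.1] [646.3 207.8  70. ] [71.1 56.3 12. ]
[  75  165   63   59 2834] [625.8 -52.9  69.3] [627.3 -54.1  68.1] [50.8 49.1  8.3]
[ 224  165   61   59 2787] [642.3  68.4  69.3] [644.1  68.1  68.1] [51.3 50.8  8.3]
[453 324  59  40 867] [811.9 270.8  72. ] [823.3 268.4  70. ] [35.9 55.3 12. ]
[642.63732386  68.65819408 158.78661864] [0.25783142 0.12959914 0.22097216] [0.29 0.03 8.38]
```

View pics/w1.png

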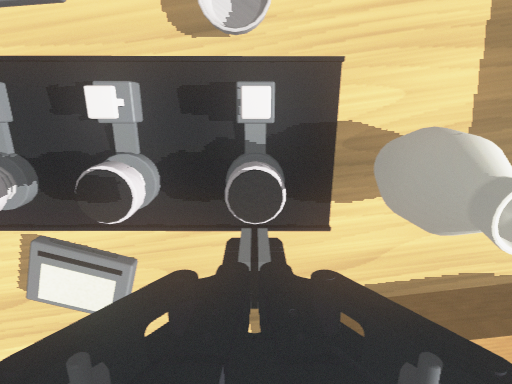

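The wrist view shows the left pad centred at about (255,195), directly under the closed fingers, and its tag at (256,101). The measured pad centre (643,68.5) matches the TCP. Descending to press.

```bash
python3 -m inch '[[0,[0,0,4],0],[0,[0,0,7.5],0],[0,[0,0,8.3],0],[0,[0,0,8.3],0],[0,[0,0,8.3],0]]'
python3 -c "
from rig import robot
s=robot.observe();print(s['tcp_pos'],s['contact_force'])"
python3 -m inch '[[0,[0,0,0.5],0],[0,[0,0,0.9],0],[0,[0,0,1.2],0],[0,[0,0,1.5],0],[0,[0,0,1.5],0],[0,[0,0,1.5],0],[0,[0,0,1.5],0],[0,[0,0,1.5],0]]'
python3 -c "
from rig import robot
s=robot.observe();print(s['tcp_pos'],s['contact_force'])"
```

```text
time: 2.55
tcp_pos: [644.1, 69.5, 77.0]
tool_rot: [179.8, -0.0, 82.4]
contact_force: [-0.1, -0.1, 0.1]
finger_gap: -0.2
[644.10410665  69.51289773  76.9667839 ] [-0.09579383 -0.14467451  0.1366363 ]
time: 3.35
tcp_pos: [643.7, 70.0, 60.2]
tool_rot: [179.9, -0.0, 82.4]
contact_force: [2.7, 1.0, 4.9]
finger_gap: -0.1
[643.74880217  69.9523945   60.18557886] [2.70300572 0.9503564  4.93792607]
```

```bash
for i in 1 2; do python3 -m inch '[[0,[0,0,0],0],[0,[0,0,0],0]]' | grep -E "pos|force"; done
python3 -m inch '[[0,[0,0,-1],0],[0,[0,0,-4],0],[0,[0,0,-4],0],[0,[0,0,-4],0]]' 
python3 -c "
from rig import robot
from h import *
s=robot.observe();print(shift(s,[626.3,-53.5,100]),shift(s,[626.3,-53.5,60]))"
```

```text
tcp_pos: [643.2, 69.9, 59.8]
contact_force: [3.6, 0.6, 5.3]
tcp_pos: [643.0, 69.8, 59.6]
contact_force: [3.1, 0.0, 4.6]
time: 4.15
tcp_pos: [641.3, 69.6, 99.1]
tool_rot: [-179.8, 0.0, 82.4]
contact_force: [-0.9, 0.6, -1.2]
finger_gap: 0.2
[-12.4    0.14  -0.09] [-12.4    0.16   3.91]
```

```bash
python3 -m inch '[[0,[-5,0.1,0],0],[0,[-10,0.1,0],0],[0,[-12.4,0.1,0],0],[0,[-12.4,0.1,0],0],[0,[-12.4,0.1,0],0],[0,[-12.4,0.1,2],0],[0,[-12.4,0.1,2.2],0],[0,[-12.4,0.1,2.2],0],[0,[-12.4,0.1,2.2],0]]'
python3 -m inch '[[0,[0,0,0.5],0],[0,[0,0,0.9],0],[0,[0,0,1.3],0],[0,[0,0,1.6],0],[0,[0,0,1.6],0],[0,[0,0,1.6],0],[0,[0,0,1.6],0],[0,[0,0,1.6],0]]' | grep -E "pos|force"
for i in 1 2; do python3 -m inch '[[0,[0,0,0],0],[0,[0,0,0],0]]' | grep -E "pos|force"; done

```

```text
time: 5.05
tcp_pos: [627.7, -52.7, 77.9]
tool_rot: [180.0, 0.0, 82.5]
contact_force: [0.6, -0.5, 0.4]
finger_gap: -0.2
tcp_pos: [627.6, -53.2, 61.7]
contact_force: [0.3, 2.0, 1.9]
tcp_pos: [627.5, -53.3, 61.6]
contact_force: [-0.8, 0.7, 1.7]
tcp_pos: [627.5, -53.3, 61.5]
contact_force: [1.6, 1.8, 1.7]
```

```bash
python3 -m inch '[[0,[0,0,0.15],0],[0,[0,0,0.15],0],[0,[0,0,0.15],0],[0,[0,0,0.15],0]]' | grep -E "pos|force"
python3 -m inch '[[0,[0,0,0],0],[0,[0,0,0],0]]' | grep -E "pos|force"
python3 -m inch '[[0,[0,0,-1],0],[0,[0,0,-4],0],[0,[0,0,-4],0],[0,[0,0,-4],0]]' 
python3 -c "
from rig import robot
from h import *
s=robot.observe();print(shift(s,[610,-175.5,100]),shift(s,[610,-175.5,60]))"
```

```text
tcp_pos: [627.5, -53.3, 60.1]
contact_force: [0.6, 0.7, 2.1]
tcp_pos: [627.5, -53.3, 60.1]
contact_force: [0.8, 1.1, 1.9]
time: 7.25
tcp_pos: [627.4, -53.5, 100.8]
tool_rot: [180.0, -0.0, 82.4]
contact_force: [0.1, 0.1, -0.3]
finger_gap: -0.3
[-12.32  -0.11   0.08] [-12.32  -0.11   4.08]
```

```bash
python3 -m inch '[[0,[-5,-0.1,0],0],[0,[-10,-0.1,0],0],[0,[-12.3,-0.1,0],0],[0,[-12.3,-0.1,0],0],[0,[-12.3,-0.1,0],0],[0,[-12.3,-0.1,2],0],[0,[-12.3,-0.1,2.4],0],[0,[-12.3,-0.1,2.4],0],[0,[-12.3,-0.1,2.4],0]]'
python3 -m inch '[[0,[0,0,0.5],0],[0,[0,0,0.9],0],[0,[0,0,1.3],0],[0,[0,0,1.6],0],[0,[0,0,1.6],0],[0,[0,0,1.6],0],[0,[0,0,1.6],0],[0,[0,0,1.6],0]]' | grep -E "pos|force"
for i in 1 2; do python3 -m inch '[[0,[0,0,0],0],[0,[0,0,0],0]]' | grep -E "pos|force"; done

```

```text
time: 8.15
tcp_pos: [610.5, -174.6, 76.5]
tool_rot: [180.0, 0.0, 82.5]
contact_force: [-0.4, -0.5, 0.1]
finger_gap: 0.1
tcp_pos: [610.8, -175.0, 61.4]
contact_force: [-1.3, 2.6, 7.7]
tcp_pos: [610.8, -175.0, 61.4]
contact_force: [-1.6, 2.4, 6.9]
tcp_pos: [610.8, -175.0, 61.4]
contact_force: [-0.7, 2.8, 8.1]
```

The right pad is firmest (7.6 N at 8.6 mm), the left is medium (4.9 N at 10 mm) and the middle is softest (2 N at 10 mm). I'll complete the right press, then go to the middle tag.

```bash
python3 -m inch '[[0,[0,0,0.15],0],[0,[0,0,0.15],0],[0,[0,0,0.15],0]]' | grep -E "pos|force"
python3 -m inch '[[0,[0,0,-1],0],[0,[0,0,-5],0],[0,[0,0,-5],0],[0,[0,0,-5],0]]' 
python3 -c "
from rig import robot
from h import *
c=np.load('w1.npz');W=cloud(c);m=(abs(W[...,2]-54)<6)&(c['color'].min(2)>170)
k,l,st,ce=cv2.connectedComponentsWithStats(m.astype(np.uint8))
for i in range(1,k):
    if st[i,4]>200: q=W[l==i];print(st[i],np.median(q,0).round(1),np.ptp(q,0).round(1))
s=robot.observe();print(shift(s,[552.5,-43,100]))"
```

```text
tcp_pos: [610.9, -175.0, 60.1]
contact_force: [-1.6, 2.9, 8.7]
time: 10.05
tcp_pos: [610.6, -175.2, 109.5]
tool_rot: [179.9, -0.0, 82.4]
contact_force: [-0.8, 0.6, -0.6]
finger_gap: -0.1
[  84   85   34   34 1008] [553.1 -43.8  54.2] [27.4 25.5  8. ]
[241  85  29  34 968] [569.8  78.8  55.5] [27.8 25.3  5.2]
[114 164  30  49 291] [620.1 -32.6  54.2] [44.9 15.3 11.8]
[12.33 -7.5   0.94]
```

```bash
python3 -m inch '[[0,[5,-3,0],0],[0,[9,-5.5,0],0],[0,[12.3,-7.5,0],0],[0,[12.3,-7.5,0],0],[0,[12.3,-7.5,0],0],[0,[12.3,-7.5,2],0],[0,[12.3,-7.5,4.5],0],[0,[12.3,-7.5,4.5],0],[0,[12.3,-7.5,4.5],0]]'

```

```text
time: 10.95
tcp_pos: [552.0, -44.3, 63.2]
tool_rot: [-179.9, 0.1, 82.4]
contact_force: [-0.0, -0.4, 0.2]
finger_gap: -0.1
```

```bash
python3 -m inch '[[0,[0,0,0.5],0],[0,[0,0,0.9],0],[0,[0,0,1.3],0],[0,[0,0,1.7],0],[0,[0,0,2.1],0],[0,[0,0,2.3],0],[0,[0,0,2.3],0],[0,[0,0,2.3],0],[0,[0,0,2.3],0]]'
python3 -m inch '[[0,[0,0,0.1],0],[0,[0,0,0.15],0],[0,[0,0,0.15],0],[0,[0,0,0.15],0]]'
```

```text
time: 11.85
tcp_pos: [551.7, -43.1, 40.2]
tool_rot: [-180.0, -0.0, 82.4]
contact_force: [1.0, 0.4, 0.6]
finger_gap: -0.4
time: 12.25
tcp_pos: [551.8, -43.2, 40.0]
tool_rot: [180.0, 0.0, 82.4]
contact_force: [-3.9, 1.7, 8.8]
finger_gap: 0.1
```

```bash
python3 -m inch '[[0,[0,0,0.1],0],[0,[0,0,0.1],0],[0,[0,0,0.1],0]]'
python3 -m inch '[[0,[0,0,-1],0],[0,[0,0,-5],0],[0,[0,0,-10],0],[0,[0,0,-14],0],[0,[0,-5,-14],0],[0,[0,-10,-14],0],[0,[0,-10,-14],0],[0,[0,-10,-14],0]]'
python3 - <<'E'
from rig import robot
from h import *
c=robot.capture("wrist");cv2.imwrite("pics/w2.png",c["color"][:,:,::-1]);W=cloud(c)
m=(W[...,2]>30)&(W[...,2]<62)&(c['color'].min(2)>150)
k,l,st,ce=cv2.connectedComponentsWithStats(m.astype(np.uint8))
for i in range(1,k):
    if st[i,4]>150: q=W[l==i];print(st[i],np.median(q,0).round(1),np.ptp(q,0).round(1))
E
```

```text
time: 12.55
tcp_pos: [552.0, -43.2, 40.0]
tool_rot: [180.0, 0.0, 82.5]
contact_force: [-5.7, 1.8, 14.2]
finger_gap: 0.3
time: 13.35
tcp_pos: [451.9, -30.0, 178.5]
tool_rot: [180.0, -0.0, 82.5]
contact_force: [0.3, -0.5, 0.0]
finger_gap: 0.3
[120 266  30  24 510] [ 535.3 -167.5   55.3] [30.8 24.9 27.4]
[363 269  24  22 431] [567.8  79.4  55.4] [27.6 24.   4.7]
```

View pics/w2.png

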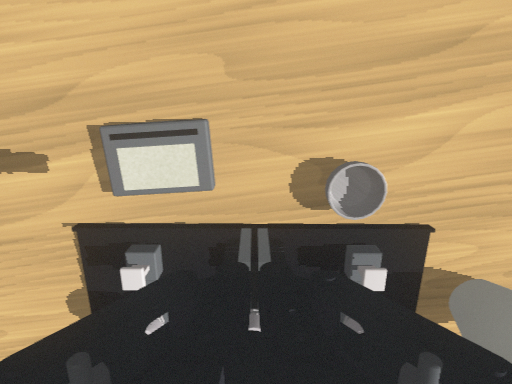

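The wrist view shows the outer tags, at (133,278) and (374,279), still up at 55 mm. The gripper hides the middle tag, so I'll check it from the fixed cameras.

```bash
python3 - <<'E'
from rig import robot
from h import *
for n in("side","top"):
    c=robot.capture(n);W=cloud(c);o=np.load(n+"0.npz");W0=cloud(o)
    cv2.imwrite(f"pics/{n}1.png",c["color"][:,:,::-1])
    for nm,p in (("tl",(569,80)),("tm",(552.5,-43.5)),("tr",(535.5,-167)),("pl",(643,69)),("pm",(626.5,-53.5)),("pr",(610,-176))):
        r=[]
        for w in(W0,W):
            m=np.hypot(w[...,0]-p[0],w[...,1]-p[1])<9; m&=w[...,2]>20; m&=w[...,2]<90
            r.append((int(m.sum()),np.median(w[m][:,2]).round(1)) if m.any() else None)
        print(n,nm,r)
E
```

```text
side tl [(67, np.float64(46.5)), (64, np.float64(45.7))]
side tm [(54, np.float64(44.3)), (29, np.float64(39.9))]
side tr [(46, np.float64(42.8)), (39, np.float64(41.5))]
side pl [(35, np.float64(69.4)), (34, np.float64(70.0))]
side pm [(28, np.float64(69.6)), (30, np.float64(69.7))]
side pr [(25, np.float64(68.6)), (26, np.float64(69.4))]
top tl [(29, np.float64(55.8)), (28, np.float64(56.0))]
top tm [(32, np.float64(54.2)), (31, np.float64(40.6))]
top tr [(30, np.float64(54.9)), (30, np.float64(55.6))]
top pl [(33, np.float64(71.0)), (29, np.float64(70.2))]
top pm [(30, np.float64(71.2)), (29, np.float64(70.8))]
top pr [(32, np.float64(69.3)), (31, np.float64(69.4))]
```

View pics/side1.png

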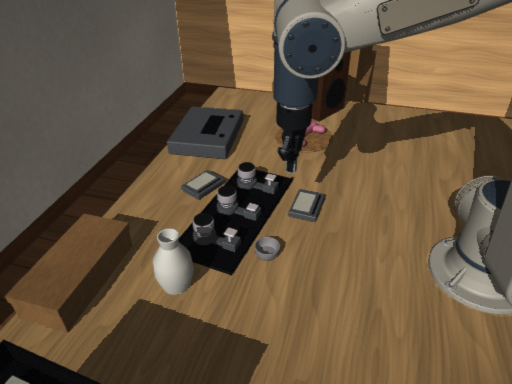

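The side view shows the middle tag at (252,208) seated low. The other tags are still up, nothing else has moved, and the arm is clear. Handing in.

```bash
python3 -c "
from rig import robot
print(robot.finish_job())"
```

```text
the job is handed in; nothing more can be done
None
```

The middle foot is the softest, and I pushed its tag fully down to its stop. I handed the job in at about 13.5 s of the 53 s allowed, and no verdict was reported.

I pressed each pad about 10 mm with the closed fingertips and let it spring back, going left, middle, right:

| Foot | Force when pressed about 10 mm | Tag height at the end |
|---|---|---|
| Left | about 4.9 N | 56.0 mm (up) |
| Middle | about 2.0 N | 40.6 mm (down) |
| Right | about 8.7 N | 55.6 mm (up) |

- **Tag push:** the middle tag stopped at a height of 40.0 mm, and the force there rose to 14 N without it going further.
- **Last checks:** all three pads read about 70 mm, back at rest, and the gripper was clear, 178 mm above the sideboard. Nothing else looks moved in the side picture, but I did not measure the other objects.
- **Disagreements:** the final wrist view could not see the middle tag because the gripper hid it, so its height comes from the top camera; the side camera agreed (39.9 mm). The side camera's readings for the other two tags were mixed with their lower parts (about 42 to 46 mm), much the same as before I started. The top and side cameras also differed by 3 to 7 mm on positions at the start; the wrist view settled that.

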